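# Slide open the peg box on the woodcarver's bench

## Robot

A 6-joint arm with a two-finger parallel gripper is mounted at the origin on the work surface. World frame = base frame: x ahead of the robot, y to its left, z up, the work surface at z = 0. Lengths are in m, angles in rad, forces in N, time in s.
With the tool pointing down it reaches from about 0.25 to 0.85 m from the base axis. Payload 12.5 kg.
Tool frame: the origin (TCP) lies midway between the tips of the shut fingers; the grasp point (between the pads) lies 19 mm behind it (ctrl.grip_depth is the distance from the TCP to the grasp point, in m); y points along the fingers, z is the direction in which the jaws open and shut, and the axes are right-handed (so a half turn about y gives the same grasp; the last joint's range is limited). The gripper opens to 93 mm and grips with 3 to 60 N. Pads are 15 mm wide; open, the fingers measure 128 mm over their backs; the gripper's body (75 mm by 188 mm) begins 65 mm behind the grasp point.
Start: joints at [1.12, 0.351, 1.652, -0, 1.139, -0.085], TCP at [0.197, 0.514, 0.219] pointing down, gripper open.
Joint ranges: [-2.75, 2.75], [-0.79, 2.1], [0.01, 2.65], [-1.57, 4.71], [0.07, 3.14], [-2.87, 2.87]. Speed limits (rad/s): [2.22, 2.22, 2.79, 3.14, 3.14, 3.14].

## Interface

Orientations are given as a 3x3 rotation matrix whose columns are the frame's x, y, z axes.
In Python, from cell import ctrl gives the robot as it stands. The module is installed in compiled form; this text tells all that it offers.
- The arm moves only by the tool arm_command, never from a script. Its argument "plan" is a list of rows, each an object of numbers: "tx", "ty", "tz": the shift along the tool's x, y, z in cm; "roll": the turn about the tool's y in rad; "claw": the finger opening in cm, from 0 to 9.3. In form: [{"tx": .., "ty": .., "tz": .., "roll": .., "claw": ..}, ...]. A call has 1 to 5 rows; each row is the pose to reach, as a shift and turn from the pose commanded when the call began, along the tool's axes at that moment; what a row does not reach only later rows make up. A row lasts 1/10 s, in which the tool goes at most 50 mm and 8.59 degrees, less where a joint would pass 70% of its speed; a pose out of reach is approached as far as the arm can. A call with a gripper value outside its range is refused whole. The fingers move at their own pace and stop on an object; the grip force is fixed at half the most. Time passes only in rows, so rows that repeat a pose let the fingers close. It gives the time, the measured TCP pose, the force and the opening at its end, in the units of the state.
- ctrl.sense(): the state, without advancing time (a new reading comes with each control period).
- ctrl.get_image(name): name is "scene" or "top"; returns a dict with "pixels" (400x640x3 uint8, red, green, blue), "K" (3x3 intrinsics, pixels), "world_from_camera" (4x4, takes a point from camera to world coordinates). Camera axes: x right, y down, z forward; pixel columns grow to the right and rows downward; lengths in m; the calibration is good to about 2 mm. A picture is of the moment at which its call begins. There is no depth.
- ctrl.sign_off(): hands the job in, once; it reports no verdict.
Trained networks look in a picture, given as the dict that the camera call returned (one of the last four; its "shot" number tells which), for a name from the list of things; names that differ only in an ending like _2 or _b are one class to them, and where a whole thing is asked for, a point or a joint stands for the part that bears it (a point fixed in the world has none). Each returns a list of dicts, best first, with "conf" (0 to 1); they miss things now and then, are a little off and sometimes report something else, mostly with a low value. They report only what shows in the picture. A call takes as long as a camera call. They do not tell look-alikes from the thing itself.
- ctrl.search_frame(picture, thing): "pixel" ([column, row] in pixels, amid what is visible of it).
- ctrl.trace(picture, thing): "pixels" (400x640 bool, what is visible of it) and "pixel" ([column, row] in pixels, amid what is visible of it).
- ctrl.landmark_of(picture, thing): "pixel" ([column, row] in pixels: a listed point, or the origin of a listed thing).
The state is a dict: "t": time; "joint_positions": joint angles; "qd": joint speeds; "joint_torque": joint torques, N m; "position": TCP position; "tool_rot": TCP orientation; "ft_force": force on the tool from outside, world axes, zero at the start; "torque": the same for the moment, N m; "grip_width": opening from 0.0 (shut) to 1.0 (fully open).
Only numpy, scipy, OpenCV 4.12 (cv2) and the standard library are available. Lean on these libraries where they do the work, as an engineer would, in place of code of your own. Each camera call takes 0.05 s, during which the arm holds its last target. There are 200 camera calls.

## Task

Open the long wooden box so that its pegs can be reached: press down on top of its flat sliding lid and drag the lid back, out over the low near end of the box, as far as it will go. Leave the lid of the square box shut.

Things in the scene. Friction and masses are not known exactly. Their poses are not given: they have to be found in the camera images.
- long_box: Long plain wooden box, 240 x 100 mm, 60 mm high, fixed to the bench; origin at the centre of its underside. x points along it to its high far end, y across, z up. Side walls (13 mm thick) and far end wall stand 6 mm above the lid; the near (-x) end wall is lower, so that the lid slides out over it.
- long_lid (a joint): How far the long box's lid is open (m): 0 shut, 0.100 fully open, at its stop. Pale flat lid, 227 x 73 x 7 mm, level in side grooves, its top 54 mm above the bench; nothing to grip. It slides towards the box's -x, takes about 2 N however hard it is pressed, and stays where left. Pressing with about 8 N gives shut fingertips ample grip.
- long_mark (a point): Point on the top face of the long box's lid, in the middle of a flat dark ring mark 22 mm across; on the lid's centre line, 30 mm beyond its middle towards the far end. Moves with the lid. Axes as the long box: the lid opens towards -x, roughly towards the robot.
- square_lid (a joint): How far the lid of the square box is open (m): 0 shut, 0.100 fully open; to be left shut. This box stands beside the long box (whichever side is free), is of the same make and height, with the same ring mark, but 150 x 150 mm; also fixed.
There are look-alikes about, which are no part of the job. Leave any red or turquoise look-alike of the part that bears square_lid alone.

How it is judged:
At the end, for the whole second after the job is handed in: The long box's lid is open by more than 85 mm of its 100 mm and at rest; the square box's lid is open by less than 20 mm (value of joint long_lid above 0.085 m and velocity of joint long_lid below 0.01 m/s and value of joint square_lid below 0.02 m); the robot touches nothing.
It fails at once if the square box's lid is dragged open by more than 20 mm (value of joint square_lid above 0.02 m).
It also fails if it takes over 29 s, if anything falls off the work surface, if the arm or the gripper's body presses on something with over 40 N, if the wrist force passes 120 N, or if a joint passes its speed limit or range.

## Working session

There is one attempt and no reset: what is moved stays moved. The work goes in short steps, Python scripts to look and compute and a tool call to move; the robot and the scene stay as the last step left them, time stands still between calls to the robot, and variables do not carry over. Pictures are saved under pics/ and viewed, about 8 in all and at most 12, crops included, and the job is handed in when it is done.

Besides the shell and the picture viewer there is one more tool, called as name([rows], argument=value, ...), one row to a line, values as JSON. arm_command: Moves the arm, as the interface text tells. Its arguments: {"type":"object","properties":{"plan":{"type":"array","items":{"type":"object","properties":{"tx":{"type":"number"},"ty":{"type":"number"},"tz":{"type":"number"},"roll":{"type":"number"},"claw":{"type":"number"}}}}},"required":["plan"]}

```bash
mkdir -p pics; cat > h.py <<'E'
import numpy as np, cv2
from cell import ctrl
def ray(im,px,z):
    K=np.array(im["K"]);T=np.array(im["world_from_camera"])
    d=T[:3,:3]@np.linalg.inv(K)@np.array([px[0],px[1],1.]);o=T[:3,3]
    return o+d*(z-o[2])/d[2]
def save(im,n): cv2.imwrite(f"pics/{n}.png",cv2.cvtColor(im["pixels"],cv2.COLOR_RGB2BGR))
E
python3 - <<'E'
from h import *
s=ctrl.sense();print(s["t"],s["position"],np.round(s["tool_rot"],3).tolist(),s["ft_force"],s["grip_width"])
ims={n:ctrl.get_image(n) for n in("scene","top")}
for n,im in ims.items():
    save(im,n+"1")
    for f,t,z in(("landmark_of","long_mark",.054),("landmark_of","long_box",0),("landmark_of","square_lid",.054),("trace","long_lid",.054),("trace","square_lid",.054)):
        try:
            for d in getattr(ctrl,f)(im,t): print(n,f,t,round(d["conf"],2),np.round(d["pixel"]),np.round(ray(im,d["pixel"],z),3))
        except Exception as e: print(n,f,t,e)
cv2.imwrite("pics/both.png",cv2.cvtColor(np.vstack([cv2.resize(ims[n]["pixels"],(480,300)) for n in ims]),cv2.COLOR_RGB2BGR))
E
```

```text
0.0 [0.19656987 0.51333134 0.21810356] [[0.934, -0.0, 0.358], [-0.358, -0.001, 0.934], [-0.0, -1.0, -0.001]] [-0.46726679 -0.22462767  0.13625824] 0.9981991099365379
scene landmark_of long_mark 0.55 [268. 232.] [ 0.522 -0.159  0.054]
scene landmark_of long_box 0.9 [267. 243.] [ 0.507 -0.158  0.   ]
scene landmark_of square_lid it knows: long_box, long_mark
scene trace long_lid 0.84 [266. 225.] [ 0.498 -0.151  0.054]
scene trace square_lid 0.81 [368. 192.] [0.515 0.158 0.054]
scene trace square_lid 0.81 [464. 236.] [0.784 0.27  0.054]
scene trace square_lid 0.7 [344. 134.] [0.218 0.266 0.054]
top landmark_of long_mark 0.8 [383. 187.] [ 0.523 -0.16   0.054]
top landmark_of square_lid it knows: long_box, long_mark
top trace long_lid 0.51 [240. 200.] [0.502 0.167 0.054]
top trace square_lid 0.91 [190.  87.] [0.768 0.279 0.054]
top trace square_lid 0.77 [205. 327.] [0.221 0.248 0.054]
top trace square_lid 0.73 [239. 200.] [0.503 0.168 0.054]
```

View pics/top1.png

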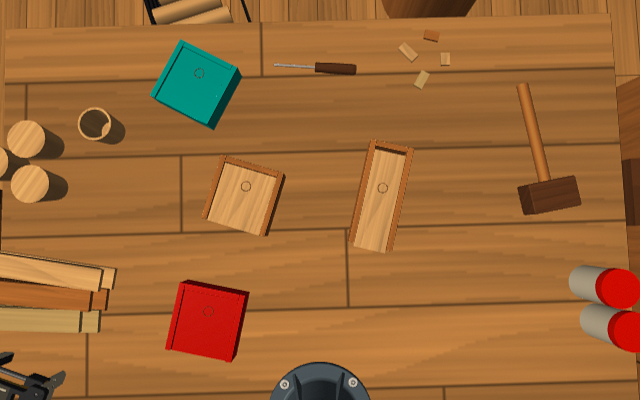

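View pics/scene1.png

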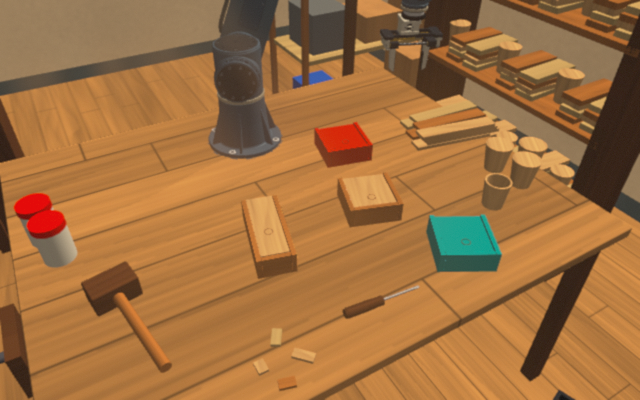

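The top view shows the long box at cols 350–413 and rows 139–252, with its ring at (383,187). The square wooden box's ring is at (246,186), and the turquoise and red ones are look-alikes. The scene view agrees, with the long ring at (268,232).

```bash
python3 - <<'E'
from h import *
im=ctrl.get_image("top")
for p,z in(((372.,139),.06),((413,148),.06),((349,246),.054),((391,253),.054),((383,187.5),.054),((409,156),.054)): print(p,np.round(ray(im,p,z),3))
for t in("long_box","long_mark"):
  for f in("trace",):
    for d in getattr(ctrl,f)(im,t):
        m=d["pixels"].astype(np.uint8);print(t,d["conf"],d["pixel"],m.sum())
        q=cv2.boxPoints(cv2.minAreaRect(cv2.findNonZero(m)));print(np.round([ray(im,x,.057)[:2] for x in q],3).tolist())
s=ctrl.sense();print(s["position"],s["t"])
c=im["pixels"][125:265,320:440];cv2.imwrite("pics/c1.png",cv2.cvtColor(cv2.resize(c,None,fx=4,fy=4,interpolation=cv2.INTER_CUBIC),cv2.COLOR_RGB2BGR))
E
```

```text
(372.0, 139) [ 0.633 -0.138  0.06 ]
(413, 148) [ 0.61  -0.231  0.06 ]
(349, 246) [ 0.391 -0.078  0.054]
(391, 253) [ 0.373 -0.172  0.054]
(383, 187.5) [ 0.522 -0.16   0.054]
(409, 156) [ 0.593 -0.222  0.054]
long_box 0.88 [377.8, 197.6] 4867
[[0.395, -0.07], [0.637, -0.132], [0.611, -0.234], [0.37, -0.171]]
long_mark 0.58 [380.5, 200.3] 3118
[[0.392, -0.086], [0.61, -0.142], [0.592, -0.213], [0.375, -0.156]]
[0.19669732 0.51361252 0.21865815] 0.65
```

View pics/c1.png

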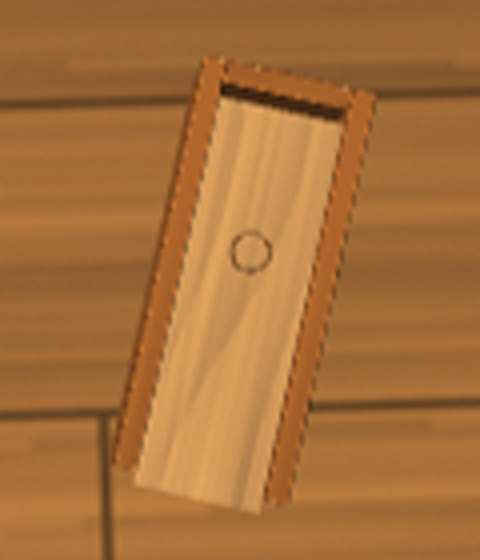

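The crop shows the lid about shut, with its ring at image (383,188). That puts the mark at (0.522,-0.160) and the box axis at -14.4°. I'll move above the mark with the fingers shut.

arm_command([
  {"tx":5.4,"tz":-5.1,"roll":-0.115,"claw":0},
  {"tx":10.8,"tz":-10.2,"roll":-0.115,"claw":0},
  {"tx":16.2,"tz":-15.3,"roll":-0.115,"claw":0},
  {"tx":21.6,"tz":-20.4,"roll":-0.115,"claw":0},
  {"tx":27,"tz":-25.5,"roll":-0.115,"claw":0},
])

```text
invalid input
```

```bash
cat >> h.py <<'E'
def rel(goal):
    s=ctrl.sense();R=np.array(s["tool_rot"])
    print("t",round(s["t"],2),"pos",np.round(s["position"],4),"f",np.round(s["ft_force"],1),"w",round(s["grip_width"],3),"xang",round(float(np.arctan2(R[1,0],R[0,0])),3),"tool x,y,z cm",np.round(100*R.T@(np.array(goal)-s["position"]),2))
E
python3 -c "
from h import *
rel([.522,-.16,.11])"
```

```text
t 0.65 pos [0.1967 0.5136 0.2187] f [0.2 0.2 0.8] w 0.997 xang -0.366 tool x,y,z cm [ 54.47  10.86 -51.27]
```

Probably every key has to be given in each row.

arm_command([
  {"tx":5.4,"ty":0,"tz":-5.1,"roll":-0.115,"claw":0},
  {"tx":10.8,"ty":0,"tz":-10.2,"roll":-0.115,"claw":0},
  {"tx":16.2,"ty":0,"tz":-15.3,"roll":-0.115,"claw":0},
  {"tx":21.6,"ty":0,"tz":-20.4,"roll":-0.115,"claw":0},
  {"tx":27,"ty":0,"tz":-25.5,"roll":-0.115,"claw":0},
])

```text
t: 1.15
position: [0.3054, 0.2866, 0.2188]
tool_rot: [[0.969, 0.001, 0.248], [-0.248, 0.0, 0.969], [0.0, -1.0, 0.0]]
ft_force: [0.9, -0.4, 0.0]
grip_width: 0.62
```

```bash
python3 -c "
from h import *
rel([.522,-.16,.11])"
```

```text
t 1.15 pos [0.3054 0.2866 0.2188] f [ 0.9 -0.4  0. ] w 0.62 xang -0.25 tool x,y,z cm [ 32.03  10.88 -37.91]
```

arm_command([
  {"tx":16,"ty":0,"tz":-19,"roll":0,"claw":0},
  {"tx":16,"ty":0,"tz":-19,"roll":0,"claw":0},
  {"tx":16,"ty":0,"tz":-19,"roll":0,"claw":0},
  {"tx":16,"ty":0,"tz":-19,"roll":0,"claw":0},
  {"tx":16,"ty":0,"tz":-19,"roll":0,"claw":0},
])

```text
t: 1.65
position: [0.4135, 0.0624, 0.219]
tool_rot: [[0.969, 0.001, 0.248], [-0.248, 0.0, 0.969], [0.001, -1.0, 0.0]]
ft_force: [0.7, 0.7, -0.2]
grip_width: 0.189
```

```bash
python3 -c "
from h import *
rel([.522,-.16,.11])"
```

```text
t 1.65 pos [0.4135 0.0624 0.219 ] f [ 0.7  0.7 -0.2] w 0.189 xang -0.251 tool x,y,z cm [ 16.03  10.91 -18.85]
```

arm_command([
  {"tx":16,"ty":0,"tz":-18.9,"roll":0,"claw":0},
  {"tx":16,"ty":0,"tz":-18.9,"roll":0,"claw":0},
  {"tx":16,"ty":0,"tz":-18.9,"roll":0,"claw":0},
  {"tx":16,"ty":0,"tz":-18.9,"roll":0,"claw":0},
  {"tx":16,"ty":0,"tz":-18.9,"roll":0,"claw":0},
])

```text
t: 2.15
position: [0.5216, -0.1605, 0.2187]
tool_rot: [[0.969, 0.0, 0.249], [-0.249, -0.0, 0.969], [0.0, -1.0, -0.0]]
ft_force: [0.0, -0.0, 0.8]
grip_width: 0.009
```

arm_command([
  {"tx":0,"ty":5,"tz":0,"roll":0,"claw":0},
  {"tx":0,"ty":10,"tz":0,"roll":0,"claw":0},
  {"tx":0,"ty":12,"tz":0,"roll":0,"claw":0},
  {"tx":0,"ty":12,"tz":0,"roll":0,"claw":0},
])

```text
t: 2.55
position: [0.5193, -0.1578, 0.0959]
tool_rot: [[0.969, -0.005, 0.248], [-0.248, 0.002, 0.969], [-0.005, -1.0, 0.001]]
ft_force: [-0.3, -0.2, 0.5]
grip_width: 0.007
```

```bash
python3 -c "
from h import *
im=ctrl.get_image('scene');rel([.522,-.16,.054])
c=im['pixels'][130:290,180:380];cv2.imwrite('pics/c2.png',cv2.cvtColor(cv2.resize(c,None,fx=3,fy=3,interpolation=cv2.INTER_CUBIC),cv2.COLOR_RGB2BGR))"
```

```text
t 2.6 pos [ 0.5206 -0.1582  0.0981] f [-0.8  0.4  0.8] w 0.008 xang -0.251 tool x,y,z cm [ 0.19  4.41 -0.15]
```

View pics/c2.png

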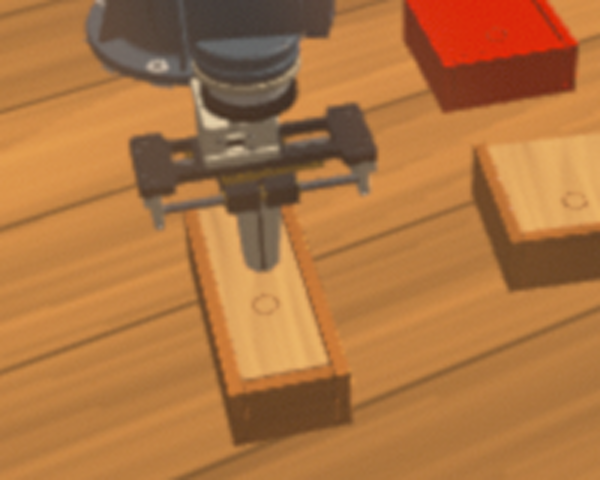

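The fingers are shut and sit about 4 cm above the lid on its centre line, tips at crop (262,268) and ring at (265,303). Now down to just above the lid.

arm_command([
  {"tx":0,"ty":2,"tz":0,"roll":0,"claw":0},
  {"tx":0,"ty":3.6,"tz":0,"roll":0,"claw":0},
  {"tx":0,"ty":3.8,"tz":0,"roll":0,"claw":0},
  {"tx":0,"ty":3.8,"tz":0,"roll":0,"claw":0},
  {"tx":0,"ty":3.8,"tz":0,"roll":0,"claw":0},
])

```text
t: 3.1
position: [0.5218, -0.1586, 0.0622]
tool_rot: [[0.969, 0.002, 0.248], [-0.248, -0.001, 0.969], [0.002, -1.0, -0.0]]
ft_force: [-0.2, -0.8, 0.4]
grip_width: 0.006
```

arm_command([
  {"tx":0,"ty":0.2,"tz":0,"roll":0,"claw":0},
  {"tx":0,"ty":0.4,"tz":0,"roll":0,"claw":0},
  {"tx":0,"ty":0.5,"tz":0,"roll":0,"claw":0},
  {"tx":0,"ty":0.5,"tz":0,"roll":0,"claw":0},
])

```text
t: 3.5
position: [0.5209, -0.1582, 0.0556]
tool_rot: [[0.969, -0.0, 0.248], [-0.248, 0.0, 0.969], [-0.0, -1.0, -0.0]]
ft_force: [-0.4, -0.3, 1.1]
grip_width: 0.007
```

arm_command([
  {"tx":0,"ty":0.1,"tz":0,"roll":0,"claw":0},
  {"tx":0,"ty":0.2,"tz":0,"roll":0,"claw":0},
  {"tx":0,"ty":0.3,"tz":0,"roll":0,"claw":0},
  {"tx":0,"ty":0.3,"tz":0,"roll":0,"claw":0},
])

```text
t: 3.9
position: [0.5224, -0.1587, 0.0542]
tool_rot: [[0.969, 0.003, 0.248], [-0.248, -0.001, 0.969], [0.004, -1.0, -0.0]]
ft_force: [1.2, 1.5, 14.3]
grip_width: 0.007
```

14 N of press at z = 0.054, the expected lid height. Start dragging.

arm_command([
  {"tx":-0.5,"ty":0,"tz":0,"roll":0,"claw":0},
  {"tx":-1,"ty":0,"tz":0,"roll":0,"claw":0},
  {"tx":-1.7,"ty":0,"tz":0,"roll":0,"claw":0},
  {"tx":-2.4,"ty":0,"tz":0,"roll":0,"claw":0},
  {"tx":-3,"ty":0,"tz":0,"roll":0,"claw":0},
])

```text
t: 4.4
position: [0.4935, -0.1512, 0.0542]
tool_rot: [[0.969, 0.004, 0.248], [-0.248, -0.001, 0.969], [0.005, -1.0, -0.0]]
ft_force: [2.1, 2.0, 13.2]
grip_width: 0.004
```

```bash
python3 -c "
from h import *
im=ctrl.get_image('scene');rel([.522-.0968,-.159+.0249,.053])
print([(round(d['conf'],2),np.round(ray(im,d['pixel'],.054),3)) for d in ctrl.landmark_of(im,'long_mark')])
c=im['pixels'][130:290,180:380];cv2.imwrite('pics/c3.png',cv2.cvtColor(cv2.resize(c,None,fx=3,fy=3,interpolation=cv2.INTER_CUBIC),cv2.COLOR_RGB2BGR))"
```

```text
t 4.45 pos [ 0.4927 -0.151   0.0541] f [-0.3  1.8 16.3] w 0.004 xang -0.251 tool x,y,z cm [-6.96  0.09 -0.04]
[(0.7, array([ 0.491, -0.149,  0.054]))]
```

View pics/c3.png

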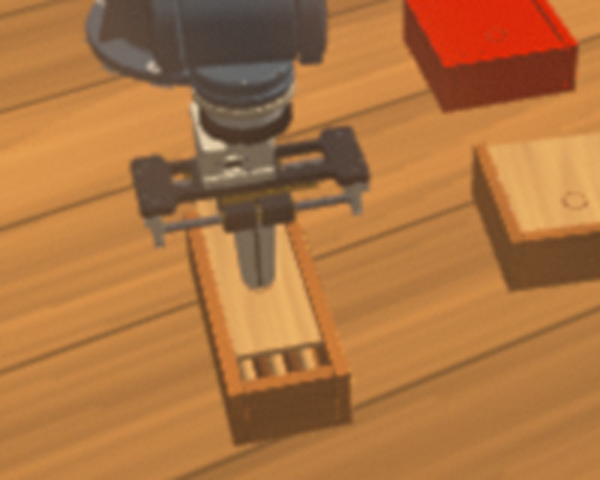

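The lid moves with the fingers: the gap is open at crop rows 345–380 and pegs show. Continue, aiming slightly past the stop.

arm_command([
  {"tx":-1,"ty":0,"tz":0,"roll":0,"claw":0},
  {"tx":-2,"ty":0,"tz":0,"roll":0,"claw":0},
  {"tx":-3,"ty":0,"tz":0,"roll":0,"claw":0},
  {"tx":-4,"ty":0,"tz":0,"roll":0,"claw":0},
  {"tx":-4.8,"ty":0,"tz":0,"roll":0,"claw":0},
])

```text
t: 5.0
position: [0.4469, -0.1393, 0.0541]
tool_rot: [[0.969, 0.005, 0.248], [-0.248, -0.001, 0.969], [0.005, -1.0, -0.0]]
ft_force: [2.4, 3.5, 13.9]
grip_width: 0.007
```

arm_command([
  {"tx":-0.6,"ty":0,"tz":0,"roll":0,"claw":0},
  {"tx":-1.2,"ty":0,"tz":0,"roll":0,"claw":0},
  {"tx":-1.8,"ty":0,"tz":0,"roll":0,"claw":0},
  {"tx":-2.2,"ty":0,"tz":0,"roll":0,"claw":0},
  {"tx":-2.2,"ty":0,"tz":0,"roll":0,"claw":0},
])

```text
t: 5.5
position: [0.4264, -0.1344, 0.0541]
tool_rot: [[0.969, 0.006, 0.248], [-0.248, -0.002, 0.969], [0.006, -1.0, -0.001]]
ft_force: [2.9, 0.1, 13.2]
grip_width: 0.004
```

arm_command([
  {"tx":-0.3,"ty":0,"tz":0,"roll":0,"claw":0},
  {"tx":-0.6,"ty":0,"tz":0,"roll":0,"claw":0},
  {"tx":-0.6,"ty":0,"tz":0,"roll":0,"claw":0},
])

```text
t: 5.8
position: [0.4211, -0.1331, 0.0542]
tool_rot: [[0.969, 0.007, 0.248], [-0.248, -0.003, 0.969], [0.007, -1.0, -0.001]]
ft_force: [4.9, -1.3, 11.9]
grip_width: 0.006
```

arm_command([
  {"tx":0,"ty":-1,"tz":0,"roll":0,"claw":0},
  {"tx":0,"ty":-5,"tz":0,"roll":0,"claw":0},
  {"tx":0,"ty":-10,"tz":0,"roll":0,"claw":0},
  {"tx":0,"ty":-13,"tz":0,"roll":0,"claw":0},
  {"tx":0,"ty":-13,"tz":0,"roll":0,"claw":0},
])

```text
t: 6.3
position: [0.4197, -0.1326, 0.1865]
tool_rot: [[0.969, 0.006, 0.248], [-0.248, -0.003, 0.969], [0.006, -1.0, -0.001]]
ft_force: [-0.8, -0.2, -1.3]
grip_width: 0.005
```

arm_command([
  {"tx":0,"ty":0,"tz":5,"roll":0,"claw":0},
  {"tx":0,"ty":0,"tz":10,"roll":0,"claw":0},
  {"tx":0,"ty":0,"tz":15,"roll":0,"claw":0},
  {"tx":0,"ty":0,"tz":20,"roll":0,"claw":0},
  {"tx":0,"ty":0,"tz":20,"roll":0,"claw":0},
])

```text
t: 6.8
position: [0.4679, 0.0662, 0.1817]
tool_rot: [[0.97, -0.001, 0.243], [-0.243, 0.001, 0.97], [-0.001, -1.0, 0.0]]
ft_force: [0.6, -0.8, -0.7]
grip_width: 0.007
```

```bash
python3 -c "
from h import *
rel([.4,0,.2])
for n in('top','scene'):
  im=ctrl.get_image(n);save(im,n+'9')
  print(n,[(round(d['conf'],2),np.round(d['pixel']),np.round(ray(im,d['pixel'],.054),3)) for d in ctrl.landmark_of(im,'long_mark')])
"
```

```text
t 6.8 pos [0.4679 0.0662 0.1817] f [ 0.6 -0.8 -0.7] w 0.007 xang -0.246 tool x,y,z cm [-4.97 -1.82 -8.07]
top [(0.59, array([373., 225.]), array([ 0.437, -0.135,  0.054]))]
scene [(0.94, array([260., 210.]), array([ 0.432, -0.14 ,  0.054]))]
```

View pics/top9.png

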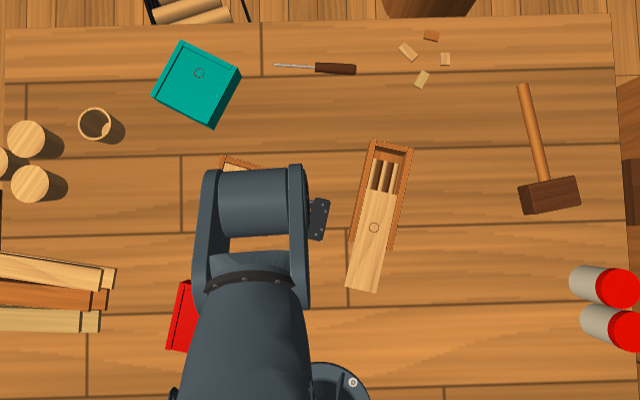

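The lid is drawn out, with its ring now near (374,228), and the pegs show. I'll measure the ring more exactly, with the square box too.

```bash
python3 -c "
from h import *
im=ctrl.get_image('top');u=np.array([.968,-.249])
a=ray(im,(382.7,187.8),.054)
for p in((373.5,227.5),(374,228)):print((a-ray(im,p,.054))[:2]@u)
s=ctrl.get_image('scene')['pixels']
A=cv2.resize(im['pixels'][195:260,330:420],(540,390),interpolation=cv2.INTER_CUBIC);B=cv2.resize(s[120:285,230:410],(425,390),interpolation=cv2.INTER_CUBIC)
cv2.imwrite('pics/c9.png',cv2.cvtColor(cv2.resize(np.hstack([A,B]),None,fx=.82,fy=.82),cv2.COLOR_RGB2BGR))
"
```

```text
0.0929369082386478
0.09379057403578028
```

View pics/c9.png

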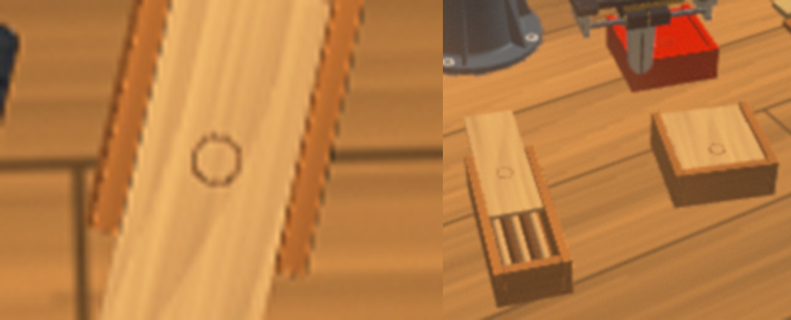

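The lid has moved about 93 mm from a start at or just past shut. That clears 85 mm with more margin than my measuring error. The square lid is still shut, and the gripper is clear in the air.

```bash
python3 -c "
from h import *
rel([.4,0,.2]);print(ctrl.sign_off())"
```

```text
t 7.1 pos [0.4676 0.0606 0.1824] f [-0.3 -0.4  0.8] w 0.004 xang -0.253 tool x,y,z cm [-5.03 -1.76 -7.56]
the job is handed in; nothing more can be done
None
```

The long box is open and its pegs can be reached. I pressed its lid with shut fingers at about 14 N near the ring mark, dragged it towards the robot, lifted clear and handed the job in at about 7.1 s.

- **Long lid:** the ring mark moved about 93 mm in the top image, against the 85 mm needed. The starting image suggested it was already a few mm open, so it is probably 93–98 mm open now.
- **Disagreement:** the fingers travelled about 104 mm but the lid only about 93 mm. The drag force rose from about 2–4 N to about 5 N at the end, so I think the lid reached its stop and the fingers slipped. I did not confirm the stop directly.
- **Square lid:** it looks shut in the last image.
- **Contact:** the gripper was about 12 cm above the boxes, with the force reading within 1 N of zero.
- **Refused call:** the first move call was refused for a missing key and moved nothing.

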